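# Pack the green culture set into the carrying tray

## Robot

A 6-joint arm with a two-finger parallel gripper is mounted at the origin on the work surface. World frame = base frame: x ahead of the robot, y to its left, z up, the work surface at z = 0. Lengths are in m, angles in degrees, forces in N, time in s.
With the tool pointing down it reaches from about 0.35 to 0.875 m from the base axis. Payload 4.2 kg.
Tool frame: the origin (TCP) lies between the finger pads; the fingertips stand 17 mm ahead of it and the grasp point (between the pads) lies 2 mm behind it; z points along the fingers, y is the line along which they close (so a half turn about z gives the same grasp; the last joint's range is limited). The gripper opens to 87 mm and grips with 3 to 60 N. Pads are 19 mm wide; open, the fingers measure 117 mm over their backs; the gripper's body (75 mm by 190 mm) begins 51 mm behind the grasp point.
Start: joints at [14.817, 22.042, 0.453, 0, -68.411, -14.817], TCP at [0.625, 0, 0.24] pointing down, gripper open.
Joint ranges: [-179.83, 179.83], [-69.29, 118.12], [-61.27, 80.66], [-181.25, 117.63], [-171.15, -9.14], [-177.46, 177.46]. Speed limits (degrees/s): [159.86, 159.86, 180, 180, 180, 180].

## Interface

Orientations are given as a 3x3 rotation matrix whose columns are the frame's x, y, z axes.
In Python, from station import r gives the robot as it stands.
- The arm moves only by the tool servo_tool, never from a script. Its argument "targets" is a list of rows, each a list of 5 numbers: the shift along the world's x, y, z in units of 30 mm (1.0 is 30 mm), then the turn about the world's z in rad, then the finger opening in mm, from 0 to 87. In form: [[x, y, z, turn, gripper], ...]. A call has exactly 5 rows; each row is the pose to reach, as a shift and turn from the pose commanded when the call began; what a row does not reach only later rows make up. A row lasts 1/12 s, in which the tool goes at most 41.7 mm and 7.16 degrees, less where a joint would pass 70% of its speed; a pose out of reach is approached as far as the arm can. A call with a gripper value outside its range is refused whole. The fingers move at their own pace and stop on an object; the grip force is fixed at half the most. Time passes only in rows, so rows that repeat a pose let the fingers close, or fill a call up. It gives the time, the measured TCP pose, the force, the opening and the grip force at its end, in the units of the state.
- r.sense(): the state, without advancing time (a new reading comes with each control period).
- r.capture(name): name is "scene" or "side" or "wrist"; returns a dict with "pixels" (384x512x3 uint8, red, green, blue), "fx", "fy", "cx", "cy" (pixels), "world_from_camera" (4x4, takes a point from camera to world coordinates). Camera axes: x right, y down, z forward; pixel columns grow to the right and rows downward; lengths in m; the calibration is good to about 2 mm. The wrist camera is an equidistant fisheye: a pixel r from the principal point sees the ray r / f radians off the axis. A picture is of the moment at which its call begins. There is no depth.
- r.finish_job(): hands the job in; it is judged then, once.
The state is a dict: "time_s": time; "joints": joint angles; "joint_velocities": joint speeds; "effort": joint torques, N m; "tcp_pos": TCP position; "ee_rot": TCP orientation; "wrist_force": force on the tool from outside, world axes, zero at the start; "moment": the same for the moment, N m; "gripper_width": opening from 0.0 (shut) to 1.0 (fully open); "gripper_force": force on a finger pad.
Only numpy, scipy, OpenCV 4.12 (cv2) and the standard library are available. Lean on these libraries where they do the work, as an engineer would, in place of code of your own. Each camera call takes 0.05 s, during which the arm holds its last target. There are 200 camera calls.

## Task

At the flow bench, pack the green set into the blue carrying tray: lay the black rubber cushion flat inside the yellow ring, then stand the green-capped glass jar upright on the middle of the cushion, setting it down gently; seat the green-lidded culture box flat inside its rectangular frame and the green-handled spatula flat inside its narrow frame. Leave the red-marked jar, box and spatula where they are, and let go of everything at the end.

Things in the scene. Friction and masses are not known exactly. Their poses are not given: they have to be found in the camera images.
- cushion: Black rubber cushion: flat disc, 56 mm diameter, 14 mm thick, about 40 g. Origin at the centre of its underside, z up. Goes into the round seat, under the green-capped jar.
- jar_green: Round culture jar, glass with a green cap, standing: 46 mm diameter (cap 44 mm), 65 mm high, the cap being the top 15 mm, about 0.11 kg. Origin at the centre of its underside, z up. Belongs in the tray.
- jar_red: Round culture jar, glass with a red cap, standing: 46 mm diameter (cap 44 mm), 65 mm high, the cap being the top 15 mm, about 0.11 kg. Origin at the centre of its underside, z up. Does not belong: leave it where it stands.
- box_green: Rectangular culture box, clear plastic with a green lid fixed on it: 46 (x) x 70 (y) x 52 mm high, plus a 2 mm rise on the lid, straight-sided, about 0.10 kg. Origin at the centre of its underside, y along its length, z up. Belongs in the tray.
- box_red: Rectangular culture box, clear plastic with a red lid fixed on it: 46 (x) x 70 (y) x 52 mm high, plus a 2 mm rise on the lid, straight-sided, about 0.10 kg. Origin at the centre of its underside, y along its length, z up. Does not belong: leave it where it stands.
- spatula_green: Small lab spatula with a green handle lying flat, 100 mm long along its y. Square handle 12 x 12 mm, from y = -50 to y = +20 mm; thin steel blade, at most 9 mm wide, from there to y = +50 mm. Origin at the middle of its length, on its underside; balances near y = -10 mm; about 30 g. Belongs in the tray.
- spatula_red: Small lab spatula with a red handle lying flat, 100 mm long along its y. Square handle 12 x 12 mm, from y = -50 to y = +20 mm; thin steel blade, at most 9 mm wide, from there to y = +50 mm. Origin at the middle of its length, on its underside; balances near y = -10 mm; about 30 g. Does not belong: leave it where it stands.
- round_seat: Fixed insert in the low blue tray: white plate 90 (x) x 132 (y) x 4 mm. Origin: centre of its underside, 4 mm above the table; things rest 4 mm above the origin. On it a yellow ring, centred: 74 mm inside diameter, 84 mm outside, 5 mm high above the plate. Seat of the cushion and, on the cushion, the jar. Three inserts, 95 mm apart along x, in any order; tray wall 14 mm high.
- box_seat: Fixed insert in the low blue tray: white plate 90 (x) x 132 (y) x 4 mm. Origin: centre of its underside, 4 mm above the table; things rest 4 mm above the origin. On it a grey rectangular frame, centred: inside 62 (x) x 86 (y) mm, 6 mm wide, 5 mm high above the plate. Seat of the culture box, its length along y. Three inserts, 95 mm apart along x, in any order; tray wall 14 mm high.
- slot_seat: Fixed insert in the low blue tray: white plate 90 (x) x 132 (y) x 4 mm. Origin: centre of its underside, 4 mm above the table; things rest 4 mm above the origin. On it a grey long narrow frame, centred: inside 30 (x) x 118 (y) mm, 5 mm wide, 5 mm high above the plate. Seat of the spatula, along y, either way round. Three inserts, 95 mm apart along x, in any order; tray wall 14 mm high.
Not all that is in view belongs to the job. Leave any purple look-alike of the box_green alone.

How it is judged:
By the outcome, as a careful person would: the job done as asked, in the order asked, and still so for the second after the job is handed in, with the robot touching nothing.
It also fails if it takes over 120 s, if anything falls off the work surface, if the arm or the gripper's body presses on something with over 40 N, if the wrist force passes 120 N, or if a joint passes its speed limit or range.

## Working session

There is one attempt and no reset: what is moved stays moved. The work goes in short steps, Python scripts to look and compute and a tool call to move; the robot and the scene stay as the last step left them, time stands still between calls to the robot, and variables do not carry over. Pictures are saved under pics/ and viewed, at most 14 in all, crops included, and the job is handed in when it is done.

Besides the shell and the picture viewer there is one more tool, called as name(argument=value, ...) on one line, values as JSON. servo_tool: Moves the arm, as the interface text tells. Its arguments: {"type":"object","properties":{"targets":{"type":"array","items":{"type":"array","items":{"type":"number"}}}},"required":["targets"]}

```bash
ls; mkdir -p pics; python3 - <<'E'
from station import r
import cv2
print(r.sense())
for n in ["scene","side","wrist"]:
    c=r.capture(n); cv2.imwrite(f"pics/{n}0.png",c["pixels"][:,:,::-1]); print(n,c["fx"],c["fy"],c["cx"],c["cy"],c["world_from_camera"].round(3).tolist() if hasattr(c["world_from_camera"],'round') else c["world_from_camera"])
E
```

```text
pics
{'time_s': 0.0, 'joints': array([ 1.48171662e+01,  2.20907569e+01,  3.79629137e-01, -3.18791169e-02,
       -6.84105598e+01, -1.48147430e+01]), 'joint_velocities': array([-0.1537525 , -0.04586221,  0.01277532,  0.03400234, -0.05461618,
       -0.08658792]), 'effort': array([ 5.69075401e-04, -3.90661991e+01,  1.87403029e+01,  4.22001421e+00,
        1.09914420e-02, -1.81494070e-04]), 'tcp_pos': array([6.24428923e-01, 3.96902624e-05, 2.38451095e-01]), 'ee_rot': array([[-1.62935830e-04, -9.99997599e-01, -2.18547850e-03],
       [-9.99999986e-01,  1.63030134e-04, -4.29719899e-05],
       [ 4.33281855e-05,  2.18547147e-03, -9.99997611e-01]]), 'wrist_force': array([-0.12259675, -0.69462142, -0.34078326]), 'moment': array([-0.02889484,  0.0124702 ,  0.0261645 ]), 'gripper_force': 0.0, 'gripper_width': 0.9975147630276922}
scene 388.21722182482506 388.21722182482506 250.8781616194671 197.0247077579329 [[0.51, 0.694, -0.508, 0.992], [0.86, -0.414, 0.298, -0.341], [-0.003, -0.589, -0.808, 0.752], [0.0, 0.0, 0.0, 1.0]]
side 353.4067006867927 353.4067006867927 252.72094595111574 193.71283575408103 [[-0.818, -0.328, 0.473, 0.123], [-0.575, 0.472, -0.668, 0.504], [-0.004, -0.818, -0.575, 0.522], [0.0, 0.0, 0.0, 1.0]]
wrist 297.3186396354542 297.3186396354542 256.3941634556359 195.92723510631419 [[-1.0, -0.001, -0.002, 0.624], [-0.001, 0.97, 0.244, -0.067], [0.002, 0.244, -0.97, 0.384], [0.0, 0.0, 0.0, 1.0]]
```

View pics/scene0.png

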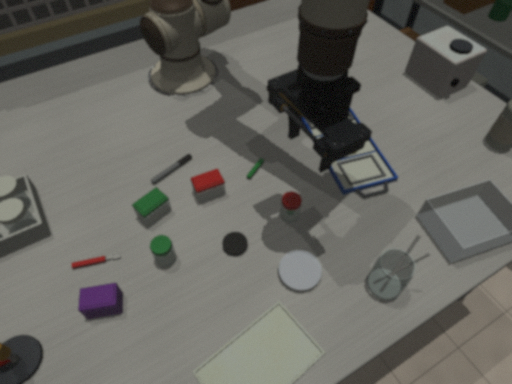

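View pics/side0.png

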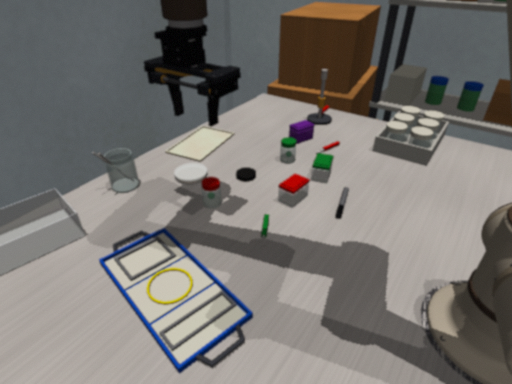

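View pics/wrist0.png

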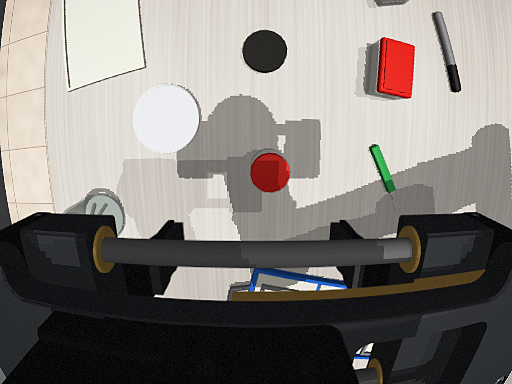

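Scene view shows the green jar (162,248), cushion (235,243), green box (151,205) and green spatula (256,169). In the side view, the tray has the box frame at (145,258), the ring at (170,286) and the slot at (200,318). Next I'll triangulate them.

```bash
cat > h.py <<'E'
import numpy as np, cv2
from station import r
def ray(c,p):
    x,y=(p[0]-c["cx"])/c["fx"],(p[1]-c["cy"])/c["fy"]
    if c["n"]=="wrist":
        t=np.hypot(x,y); s=np.sin(t)/t if t>1e-9 else 1.
        d=np.array([x*s,y*s,np.cos(t)])
    else: d=np.array([x,y,1.]); d/=np.linalg.norm(d)
    T=np.array(c["world_from_camera"]); return T[:3,3],T[:3,:3]@d
def cap(n,save=None):
    c=r.capture(n); c["n"]=n; c["T_tcp"]=r.sense()["tcp_pos"]
    if save: cv2.imwrite(f"pics/{save}.png",c["pixels"][:,:,::-1])
    return c
def onz(c,p,z):
    o,d=ray(c,p); return o+d*(z-o[2])/d[2]
def tri(*cp):
    A=np.zeros((3,3));b=np.zeros(3);R=[ray(c,p) for c,p in cp]
    for o,d in R:
        M=np.eye(3)-np.outer(d,d);A+=M;b+=M@o
    x=np.linalg.solve(A,b)
    return x,max(np.linalg.norm(np.cross(x-o,d)) for o,d in R)
def mask(c,col):
    h=cv2.cvtColor(c["pixels"],cv2.COLOR_RGB2HSV);H,S,V=cv2.split(h)
    m={"green":(H>45)&(H<80)&(S>130)&(V>40),"black":(V<55)&(S<120),"yellow":(H>22)&(H<35)&(S>150)&(V>90),
       "blue":(H>105)&(H<125)&(S>150)&(V>60)}[col].astype(np.uint8)
    return m
def blobs(c,col,amin=15):
    """contours with centroid"""
    m=mask(c,col); n,l,s,ce=cv2.connectedComponentsWithStats(m)
    return [(ce[i].round(1),int(s[i,4]),l==i) for i in range(1,n) if s[i,4]>=amin]
def near(c,col,p,amin=15):
    return min(blobs(c,col,amin),key=lambda b:np.hypot(*(b[0]-p)))
E
python3 - <<'E'
from h import *
s,d=cap("scene"),cap("side")
for nm,col,a,b in [("jar","green",(162,244),(289,142)),("box","green",(151,203),(323,160)),("spat","green",(256,169),(265,224)),("cush","black",(235,243),(246,174))]:
    A,B=near(s,col,a),near(d,col,b); x,e=tri((s,A[0]),(d,B[0])); print(nm,A[:2],B[:2],x.round(4),e.round(4))
print("ring",[(b[0],b[1]) for b in blobs(d,"yellow")])
for nm,p in [("box",(145,258)),("ring",(170,286)),("slot",(200,319))]: print(nm,onz(d,p,.013).round(3))
E
```

```text
jar (array([160.2, 244.2]), 191) (array([288.7, 141.6]), 110) [ 0.5664 -0.304   0.0614] 0.001
box (array([149.9, 200.9]), 306) (array([322.7, 161.1]), 216) [ 0.4454 -0.2799  0.0484] 0.0017
spat (array([253.7, 169.7]), 29) (array([264.9, 224.4]), 73) [ 0.4549 -0.0155  0.005 ] 0.0022
cush (array([234.6, 243.9]), 419) (array([245.6, 174.2]), 192) [ 0.6155 -0.1609  0.0072] 0.0015
ring [(array([168.9, 286.1]), 247)]
box [0.59  0.217 0.013]
ring [0.497 0.239 0.013]
slot [0.405 0.26  0.013]
```

servo_tool(targets=[[-0.4,1,0,0,87],[-0.8,2,0,0,87],[-1.3,3,0,0,87],[-1.7,4,0,0,87],[-2.1,5,0,0,87]])

```text
time_s: 0.67
tcp_pos: [0.5611, 0.1511, 0.2395]
ee_rot: [[-0.0, -1.0, -0.0], [-1.0, 0.0, 0.0], [-0.0, 0.0, -1.0]]
wrist_force: [0.1, 0.0, -0.1]
gripper_width: 0.997
gripper_force: 0.0
```

servo_tool(targets=[[-0.5,1.2,0,0,87],[-1,2.4,0,0,87],[-1.5,3.6,0,0,87],[-2.1,4.8,0,0,87],[-2.1,4.8,0,0,87]])

```text
time_s: 1.08
tcp_pos: [0.4966, 0.2992, 0.2394]
ee_rot: [[0.006, -1.0, 0.0], [-1.0, -0.006, 0.002], [-0.002, -0.0, -1.0]]
wrist_force: [0.2, -0.2, -0.2]
gripper_width: 0.998
gripper_force: 0.0
```

```bash
python3 - <<'E'
from h import *
c=cap("wrist","w1"); d=cap("side","s1"); print(r.sense()["tcp_pos"])
E
```

```text
[0.49812078 0.29539244 0.2393938 ]
```

View pics/w1.png

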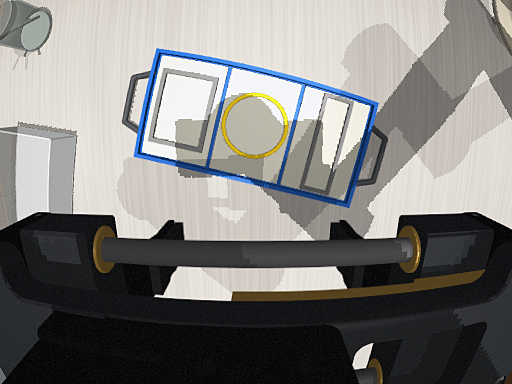

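The wrist view shows the whole tray: box frame at (185,110), ring (255,125), slot (327,144). I'll compute the tray pose from the ring and blue rim, and check the ring height against the side view.

```bash
python3 - <<'E'
from h import *
c,d=cap("wrist"),cap("side")
def pts(c,m,z): 
    ys,xs=np.nonzero(m); return np.array([onz(c,(x,y),z)[:2] for x,y in zip(xs,ys)],np.float32)
for k in (c,d):
    m=mask(k,"yellow"); P=pts(k,m,.013)
    (cx,cy),ax,an=cv2.fitEllipse(P); print(k["n"],len(P),"ring",round(cx,4),round(cy,4),np.round(ax,4))
    B=pts(k,mask(k,"blue"),.014); B=B[np.hypot(*(B-[cx,cy]).T)<.25]
    print("tray",len(B),cv2.minAreaRect(B*1000))
def ctr(k): 
    ys,xs=np.nonzero(mask(k,"yellow")); return cv2.fitEllipse(np.c_[xs,ys].astype(np.float32))[0]
print(tri((c,ctr(c)),(d,ctr(d))))
# frame pixels: grey, inner corner check
for n,p in [("boxTL",(167,69)),("boxTR",(224,79)),("boxBR",(207,153)),("boxBL",(149,146))]: print(n,onz(c,p,.013).round(3))
E
```

```text
wrist 681 ring 0.4989 0.2362 [0.0782 0.0783]
tray 4276 ((498.62701416015625, 236.27862548828125), (145.60787963867188, 296.3663635253906), 76.58295440673828)
side 283 ring 0.5004 0.2376 [0.0785 0.0789]
tray 1443 ((499.97869873046875, 238.32785034179688), (146.77439880371094, 304.60955810546875), 76.80121612548828)
(array([0.4997071 , 0.23721494, 0.01125135]), np.float64(0.001348360960585291))
boxTL [0.611 0.156 0.013]
boxTR [0.538 0.173 0.013]
boxBR [0.56  0.266 0.013]
boxBL [0.637 0.256 0.013]
```

Ring centre ≈ (0.499, 0.237), tray x axis at −13.4°, so the box seat is ≈ (0.591, 0.215) and the slot ≈ (0.407, 0.259). Next I go above the cushion.

servo_tool(targets=[[0.3,-1.2,0,0,87],[0.6,-2.5,0,0,87],[0.9,-3.8,0,0,87],[1.2,-5,0,0,87],[1.5,-6.2,0,0,87]])

```text
time_s: 1.7
tcp_pos: [0.5442, 0.1045, 0.2398]
ee_rot: [[-0.002, -1.0, 0.0], [-1.0, 0.002, -0.0], [0.0, -0.0, -1.0]]
wrist_force: [0.4, 0.2, 0.1]
gripper_width: 0.999
gripper_force: 0.0
```

servo_tool(targets=[[0.3,-1.2,0,0,87],[0.6,-2.5,0,0,87],[0.9,-3.8,0,0,87],[1.2,-5,0,0,87],[1.5,-6.2,0,0,87]])

```text
time_s: 2.12
tcp_pos: [0.5886, -0.0819, 0.2397]
ee_rot: [[-0.003, -1.0, 0.0], [-1.0, 0.003, -0.0], [0.0, -0.0, -1.0]]
wrist_force: [0.7, 0.0, 0.4]
gripper_width: 0.999
gripper_force: 0.0
```

servo_tool(targets=[[0.4,-1.3,0,0,87],[0.9,-2.6,0,0,87],[0.9,-2.6,0,0,87],[0.9,-2.6,0,0,87],[0.9,-2.6,0,0,87]])

```text
time_s: 2.53
tcp_pos: [0.6152, -0.1576, 0.2391]
ee_rot: [[-0.003, -1.0, -0.001], [-1.0, 0.003, 0.0], [-0.0, 0.001, -1.0]]
wrist_force: [-1.1, 0.4, -0.2]
gripper_width: 1.001
gripper_force: 0.0
```

```bash
python3 - <<'E'
from h import *
c=cap("wrist","w2"); d,s=cap("side"),cap("scene"); print(r.sense()["tcp_pos"])
for b in blobs(c,"green",60)+blobs(c,"black",300): print(b[:2])
for a in blobs(s,"green",20)+blobs(d,"green",20): print(a[:2])
E
```

```text
[ 0.61561494 -0.15542582  0.23989041]
(array([300.7,  53.1]), 1172)
(array([396.6,  83.3]), 1847)
(array([257. , 173.2]), 1430)
(array([252.9, 306.4]), 55587)
(array([149.4, 201. ]), 301)
(array([160.3, 244.2]), 204)
(array([435.8,  94. ]), 172)
(array([464.4, 101.5]), 68)
(array([288.7, 141.6]), 111)
(array([322.7, 161.1]), 216)
(array([264.9, 224.5]), 75)
```

View pics/w2.png

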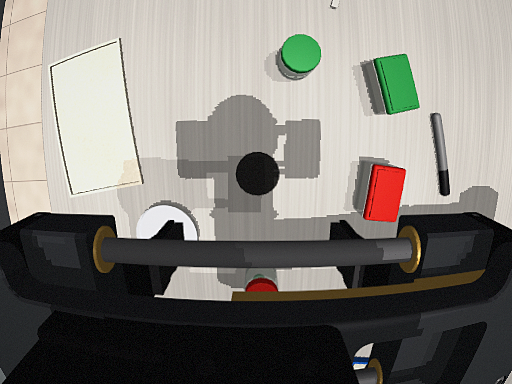

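The cushion (257,173) lies right under the tool, with the green jar at (301,53) and green box at (397,83). Triangulating with all views.

```bash
python3 - <<'E'
from h import *
c,d,s=cap("wrist"),cap("side"),cap("scene"); print(r.sense()["tcp_pos"])
for nm,col,w,a,b in [("jar","green",(300,53),(160,244),(289,142)),("box","green",(397,83),(150,201),(323,161)),("cush","black",(257,173),(235,244),(246,174))]:
    W,A,B=near(c,col,w,60),near(s,col,a),near(d,col,b)
    print(nm,"ws",tri((c,W[0]),(s,A[0])),"wd",tri((c,W[0]),(d,B[0])),"all",tri((c,W[0]),(s,A[0]),(d,B[0])))
    ys,xs=np.nonzero(W[2])
    P=np.array([onz(c,(x,y),{"jar":.065,"box":.053,"cush":.014}[nm])[:2] for x,y in zip(xs,ys)],np.float32)*1000
    print("  rect",cv2.minAreaRect(P), cv2.minEnclosingCircle(P))
E
```

```text
[ 0.61590079 -0.15500436  0.23996153]
jar ws (array([ 0.56558609, -0.30358424,  0.05996891]), np.float64(0.0008376515106741781)) wd (array([ 0.56634842, -0.30244571,  0.06132936]), np.float64(0.00010545145745093332)) all (array([ 0.56625043, -0.3033124 ,  0.06102186]), np.float64(0.001124955594207566))
  rect ((566.8934936523438, -301.5335388183594), (43.26793670654297, 41.93516159057617), 44.6802978515625) ((566.72314453125, -301.292236328125), 22.430233001708984)
box ws (array([ 0.44426626, -0.2800454 ,  0.04750347]), np.float64(0.0011169489472672655)) wd (array([ 0.44582713, -0.27887986,  0.04804654]), np.float64(0.0003941509751934031)) all (array([ 0.44533833, -0.27965265,  0.04822447]), np.float64(0.001735741523436905))
  rect ((447.28326416015625, -278.51702880859375), (47.3206901550293, 68.14583587646484), 16.125328063964844) ((446.73028564453125, -279.0605163574219), 39.60063552856445)
cush ws (array([ 0.6135412 , -0.1597436 ,  0.00375737]), np.float64(0.0007482584473659891)) wd (array([ 0.61506279, -0.15882336,  0.00846204]), np.float64(0.0016814933955355904)) all (array([ 0.6153701 , -0.15994398,  0.00764344]), np.float64(0.0021167259259069686))
  rect ((613.5587768554688, -160.200927734375), (54.168548583984375, 54.173614501953125), 45.035221099853516) ((613.4296875, -160.3077392578125), 27.874460220336914)
```

servo_tool(targets=[[-0.08,-0.15,-1.2,0,87],[-0.08,-0.15,-2.4,0,87],[-0.08,-0.15,-3.6,0,87],[-0.08,-0.15,-4.8,0,87],[-0.08,-0.15,-5.8,0,87]])

```text
time_s: 3.25
tcp_pos: [0.6127, -0.1596, 0.0635]
ee_rot: [[0.001, -1.0, -0.001], [-1.0, -0.001, 0.0], [-0.0, 0.001, -1.0]]
wrist_force: [0.1, 0.8, -0.9]
gripper_width: 0.997
gripper_force: 0.0
```

servo_tool(targets=[[0,0,-0.5,0,87],[0,0,-1,0,87],[0,0,-1.4,0,87],[0,0,-1.4,0,87],[0,0,-1.4,0,87]])

```text
time_s: 3.67
tcp_pos: [0.6137, -0.1601, 0.0235]
ee_rot: [[0.001, -1.0, -0.001], [-1.0, -0.001, -0.0], [0.0, 0.001, -1.0]]
wrist_force: [-0.1, -0.0, 0.5]
gripper_width: 1.003
gripper_force: 0.0
```

servo_tool(targets=[[0,0,0,0,53],[0,0,0,0,53],[0,0,0,0,53],[0,0,0,0,53],[0,0,0,0,53]])

```text
time_s: 4.08
tcp_pos: [0.6138, -0.1605, 0.0242]
ee_rot: [[-0.0, -1.0, 0.001], [-1.0, 0.0, -0.0], [0.0, -0.001, -1.0]]
wrist_force: [0.6, 0.1, 0.2]
gripper_width: 0.711
gripper_force: 0.0
```

servo_tool(targets=[[0,0,0,0,50],[0,0,0,0,50],[0,0,0,0,50],[0,0,0,0,50],[0,0,0,0,50]])

```text
time_s: 4.5
tcp_pos: [0.6137, -0.1605, 0.0239]
ee_rot: [[0.0, -1.0, 0.0], [-1.0, -0.0, -0.0], [0.0, -0.0, -1.0]]
wrist_force: [-1.0, 0.1, 3.9]
gripper_width: 0.627
gripper_force: 30.0
```

servo_tool(targets=[[0,0,0.8,0,50],[0,0,1.7,0,50],[0,0,2.6,0,50],[0,0,3.4,0,50],[-0.2,0.5,3.6,0,50]])

```text
time_s: 4.92
tcp_pos: [0.6106, -0.1472, 0.1357]
ee_rot: [[-0.001, -1.0, 0.009], [-1.0, 0.001, -0.002], [0.002, -0.009, -1.0]]
wrist_force: [1.1, -0.8, -0.2]
gripper_width: 0.63
gripper_force: 30.0
```

servo_tool(targets=[[-0.3,1.1,0,0,50],[-0.6,2.2,0,0,50],[-1,3.3,0,0,50],[-1.3,4.4,0,0,50],[-1.6,5.5,0,0,50]])

```text
time_s: 5.33
tcp_pos: [0.5578, 0.0212, 0.1305]
ee_rot: [[-0.0, -1.0, -0.002], [-1.0, 0.0, -0.0], [0.0, 0.002, -1.0]]
wrist_force: [1.1, 0.6, -1.7]
gripper_width: 0.631
gripper_force: 30.0
```

servo_tool(targets=[[-0.3,1.1,0,0,50],[-0.6,2.2,0,0,50],[-1,3.3,0,0,50],[-1.3,4.4,0,0,50],[-1.6,5.5,0,0,50]])

```text
time_s: 5.75
tcp_pos: [0.5097, 0.186, 0.1306]
ee_rot: [[0.0, -1.0, -0.002], [-1.0, -0.0, -0.001], [0.001, 0.002, -1.0]]
wrist_force: [0.1, 1.2, -0.6]
gripper_width: 0.628
gripper_force: 30.0
```

servo_tool(targets=[[-0.2,0.8,0,0,50],[-0.4,1.7,0,0,50],[-0.4,1.7,0,0,50],[-0.4,1.7,0,0,50],[-0.4,1.7,0,0,50]])

```text
time_s: 6.17
tcp_pos: [0.4987, 0.2352, 0.1307]
ee_rot: [[0.0, -1.0, -0.002], [-1.0, -0.0, -0.001], [0.001, 0.002, -1.0]]
wrist_force: [0.7, 0.3, -0.9]
gripper_width: 0.63
gripper_force: 30.0
```

```bash
python3 - <<'E'
from h import *
c=cap("wrist","w3"); print(r.sense()["tcp_pos"],r.sense()["gripper_width"])
E
```

```text
[0.49900979 0.2347309  0.13088386] 0.6273073227445841
```

View pics/w3.png

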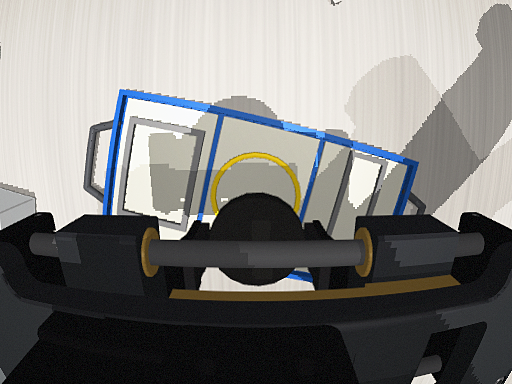

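servo_tool(targets=[[0,0.07,-0.8,0,50],[0,0.07,-1.6,0,50],[0,0.07,-2.3,0,50],[0,0.07,-2.8,0,50],[0,0.07,-3,0,50]])

```text
time_s: 6.63
tcp_pos: [0.4984, 0.2353, 0.039]
ee_rot: [[-0.003, -1.0, -0.004], [-1.0, 0.003, -0.003], [0.003, 0.004, -1.0]]
wrist_force: [0.3, -0.1, -0.1]
gripper_width: 0.633
gripper_force: 30.0
```

servo_tool(targets=[[0,0,-0.1,0,50],[0,0,-0.18,0,50],[0,0,-0.25,0,50],[0,0,-0.25,0,50],[0,0,-0.25,0,50]])

```text
time_s: 7.05
tcp_pos: [0.5, 0.2379, 0.0348]
ee_rot: [[-0.0, -1.0, 0.001], [-1.0, 0.0, 0.001], [-0.001, -0.001, -1.0]]
wrist_force: [-0.4, 0.1, 0.4]
gripper_width: 0.63
gripper_force: 30.0
```

servo_tool(targets=[[0,0,-0.04,0,50],[0,0,-0.08,0,50],[0,0,-0.08,0,50],[0,0,-0.08,0,64],[0,0,-0.08,0,64]])

```text
time_s: 7.47
tcp_pos: [0.4996, 0.2377, 0.0318]
ee_rot: [[0.0, -1.0, 0.0], [-1.0, -0.0, 0.0], [-0.0, -0.0, -1.0]]
wrist_force: [0.3, 0.6, 0.3]
gripper_width: 0.7
gripper_force: 0.0
```

servo_tool(targets=[[0,0,0,0,66],[0,0,0,0,66],[0,0,0.3,0,66],[0,0,1,0,66],[0,0,2,0,66]])

```text
time_s: 7.88
tcp_pos: [0.4982, 0.2365, 0.0906]
ee_rot: [[-0.0, -1.0, -0.005], [-1.0, 0.0, -0.004], [0.004, 0.005, -1.0]]
wrist_force: [-0.2, -0.1, 0.3]
gripper_width: 0.756
gripper_force: 0.0
```

servo_tool(targets=[[0,0,1.2,0,87],[0.1,1,2.3,0,87],[0.1,2,3.4,0,87],[0.1,2.2,4.5,0,87],[0.1,2.2,4.5,0,87]])

```text
time_s: 8.3
tcp_pos: [0.506, 0.3079, 0.236]
ee_rot: [[0.004, -1.0, 0.014], [-1.0, -0.004, 0.01], [-0.01, -0.014, -1.0]]
wrist_force: [1.1, -1.3, 0.4]
gripper_width: 0.98
gripper_force: 0.0
```

```bash
python3 - <<'E'
from h import *
c=cap("wrist","w4"); d=cap("side","s4"); print(r.sense()["tcp_pos"])
for k,p in((c,(255,130)),(d,(170,284))):
    m=mask(k,"yellow"); ys,xs=np.nonzero(m)
    P=np.array([onz(k,q,.013)[:2] for q in zip(xs,ys)],np.float32); print("ring",np.round(cv2.fitEllipse(P)[:2],4).tolist())
    B=near(k,"black",p,100); print(B[:2],onz(k,B[0],.020).round(4))
E
```

```text
[0.50280325 0.30459793 0.22908464]
ring [[0.499, 0.2363], [0.0782, 0.0785]]
(array([264.4, 118.9]), 1590) [0.4991 0.2388 0.02  ]
ring [[0.5002, 0.2375], [0.0783, 0.079]]
(array([167.7, 284.8]), 613) [0.4974 0.2431 0.02  ]
```

View pics/w4.png

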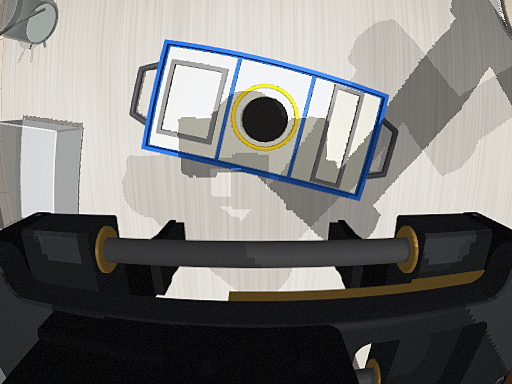

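The cushion at (264,119) lies centred and flat inside the yellow ring. Now the jar.

servo_tool(targets=[[0.1,-1.2,0,0,87],[0.2,-2.4,0,0,87],[0.3,-3.6,0,0,87],[0.4,-4.8,0,0,87],[0.5,-6,0,0,87]])

```text
time_s: 8.82
tcp_pos: [0.5162, 0.1211, 0.2253]
ee_rot: [[-0.0, -1.0, -0.003], [-1.0, 0.0, -0.001], [0.001, 0.003, -1.0]]
wrist_force: [-0.5, 0.1, 0.2]
gripper_width: 1.0
gripper_force: 0.0
```

servo_tool(targets=[[0.1,-1.2,0,0,87],[0.2,-2.4,0,0,87],[0.3,-3.6,0,0,87],[0.4,-4.8,0,0,87],[0.5,-6,0,0,87]])

```text
time_s: 9.23
tcp_pos: [0.531, -0.0586, 0.2255]
ee_rot: [[-0.001, -1.0, -0.003], [-1.0, 0.001, -0.0], [0.0, 0.003, -1.0]]
wrist_force: [1.5, -0.1, 0.0]
gripper_width: 1.0
gripper_force: 0.0
```

servo_tool(targets=[[0.2,-1.2,0,0,87],[0.4,-2.4,0,0,87],[0.6,-3.6,0,0,87],[0.8,-4.8,0,0,87],[1,-6,0,0,87]])

```text
time_s: 9.65
tcp_pos: [0.5611, -0.2384, 0.2252]
ee_rot: [[-0.001, -1.0, -0.003], [-1.0, 0.001, 0.001], [-0.001, 0.003, -1.0]]
wrist_force: [0.7, 0.6, 0.1]
gripper_width: 0.997
gripper_force: 0.0
```

servo_tool(targets=[[0.1,-1.1,0,0,87],[0.1,-2.2,0,0,87],[0.1,-2.2,0,0,87],[0.1,-2.2,0,0,87],[0.1,-2.2,0,0,87]])

```text
time_s: 10.07
tcp_pos: [0.5644, -0.3023, 0.2253]
ee_rot: [[-0.001, -1.0, -0.003], [-1.0, 0.001, 0.001], [-0.001, 0.003, -1.0]]
wrist_force: [-0.2, 0.6, -0.1]
gripper_width: 1.002
gripper_force: 0.0
```

```bash
python3 - <<'E'
from h import *
c=cap("wrist","w5"); d,s=cap("side"),cap("scene"); print(r.sense()["tcp_pos"])
W=blobs(c,"green",60); print([b[:2] for b in W],[b[:2] for b in blobs(s,"green",20)],[b[:2] for b in blobs(d,"green",20)])
for b in W:
  for z in (.053,.065):
    ys,xs=np.nonzero(b[2]); P=np.array([onz(c,q,z)[:2] for q in zip(xs,ys)],np.float32)*1000
    print(z,onz(c,b[0],z).round(4),cv2.minAreaRect(P),cv2.minEnclosingCircle(P))
E
```

```text
[ 0.56539002 -0.30122856  0.22655298]
[(array([253.9, 184.6]), 1266), (array([357.5, 200.3]), 1990)] [] [(array([435.4,  94.9]), 148), (array([289.2, 142. ]), 78), (array([322.5, 161.1]), 224), (array([264.9, 224.6]), 73)]
0.053 [ 0.5659 -0.3016  0.053 ] ((565.8505859375, -301.4481201171875), (43.59407424926758, 43.76350021362305), 89.97210693359375) ((565.682861328125, -301.4147033691406), 22.517927169799805)
0.065 [ 0.5659 -0.3042  0.065 ] ((565.7833251953125, -304.0102233886719), (41.94596862792969, 42.1088981628418), 89.97198486328125) ((565.621826171875, -303.9780578613281), 21.666501998901367)
0.053 [ 0.4468 -0.2836  0.053 ] ((446.31524658203125, -281.16485595703125), (45.399192810058594, 69.86763763427734), 16.418598175048828) ((445.6575927734375, -281.10601806640625), 40.51996994018555)
0.065 [ 0.4512 -0.2869  0.065 ] ((450.7671203613281, -284.4938659667969), (43.682838439941406, 67.22623443603516), 16.418622970581055) ((450.13433837890625, -284.4372253417969), 38.98809051513672)
```

View pics/w5.png

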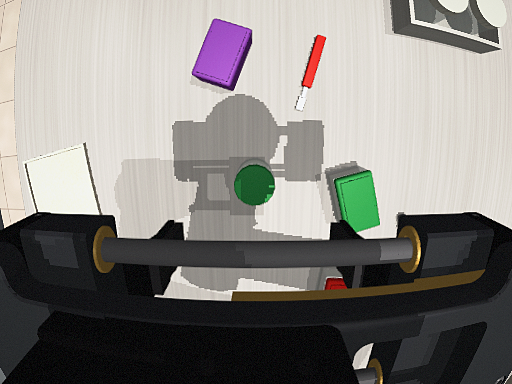

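The jar cap (254,185) is right below the tool and the box is at (357,200). Descending on the jar.

servo_tool(targets=[[0.03,-0.03,-1.2,0,87],[0.03,-0.03,-2.4,0,87],[0.03,-0.03,-3.6,0,87],[0.03,-0.03,-4.5,0,87],[0.03,-0.03,-5,0,87]])

```text
time_s: 10.63
tcp_pos: [0.5644, -0.3012, 0.0729]
ee_rot: [[0.001, -1.0, -0.006], [-1.0, -0.001, 0.002], [-0.002, 0.006, -1.0]]
wrist_force: [-0.1, -0.3, 0.7]
gripper_width: 0.999
gripper_force: 0.0
```

servo_tool(targets=[[0,0,-0.5,0,87],[0,0,-1,0,87],[0,0,-1.4,0,87],[0,0,-1.4,0,60],[0,0,-1.4,0,42]])

```text
time_s: 11.05
tcp_pos: [0.5665, -0.3027, 0.0345]
ee_rot: [[0.001, -1.0, -0.001], [-1.0, -0.001, 0.0], [-0.0, 0.001, -1.0]]
wrist_force: [0.3, -0.2, -0.5]
gripper_width: 0.919
gripper_force: 0.0
```

servo_tool(targets=[[0,0,0,0,42],[0,0,0,0,42],[0,0,0,0,42],[0,0,0,0,42],[0,0,0,0,42]])

```text
time_s: 11.47
tcp_pos: [0.5667, -0.3034, 0.0352]
ee_rot: [[-0.0, -1.0, 0.001], [-1.0, 0.0, -0.0], [0.0, -0.001, -1.0]]
wrist_force: [0.6, -0.5, -0.6]
gripper_width: 0.558
gripper_force: 0.0
```

servo_tool(targets=[[0,0,0,0,42],[0,0,0,0,42],[0,0,0,0,42],[0,0,0,0,42],[0,0,0,0,42]])

```text
time_s: 11.88
tcp_pos: [0.5665, -0.3034, 0.035]
ee_rot: [[0.0, -1.0, 0.0], [-1.0, -0.0, -0.0], [0.0, -0.0, -1.0]]
wrist_force: [-1.1, 0.7, 3.2]
gripper_width: 0.522
gripper_force: 30.0
```

servo_tool(targets=[[0,0,0.4,0,42],[0,0,1.2,0,42],[0,0,2.2,0,42],[0,0,3.2,0,42],[0,0.3,3.8,0,42]])

```text
time_s: 12.3
tcp_pos: [0.5676, -0.2958, 0.1524]
ee_rot: [[-0.001, -1.0, 0.005], [-1.0, 0.001, -0.002], [0.002, -0.005, -1.0]]
wrist_force: [1.6, -0.7, -0.9]
gripper_width: 0.518
gripper_force: 30.0
```

servo_tool(targets=[[-0.1,0.8,0,0,42],[-0.3,1.8,0,0,42],[-0.4,2.8,0,0,42],[-0.5,3.8,0,0,42],[-0.6,4.8,0,0,42]])

```text
time_s: 12.72
tcp_pos: [0.5479, -0.149, 0.1489]
ee_rot: [[-0.001, -1.0, 0.0], [-1.0, 0.001, 0.0], [-0.0, -0.0, -1.0]]
wrist_force: [1.4, 0.9, -1.4]
gripper_width: 0.515
gripper_force: 30.0
```

servo_tool(targets=[[-0.1,1,0,0,42],[-0.3,2,0,0,42],[-0.4,3,0,0,42],[-0.5,4,0,0,42],[-0.6,5,0,0,42]])

```text
time_s: 13.13
tcp_pos: [0.5299, 0.0011, 0.149]
ee_rot: [[-0.0, -1.0, 0.0], [-1.0, 0.0, 0.0], [-0.0, -0.0, -1.0]]
wrist_force: [-0.3, -0.1, -1.5]
gripper_width: 0.522
gripper_force: 30.0
```

servo_tool(targets=[[-0.1,1,0,0,42],[-0.3,2,0,0,42],[-0.4,3,0,0,42],[-0.5,4,0,0,42],[-0.6,5,0,0,42]])

```text
time_s: 13.55
tcp_pos: [0.5119, 0.1512, 0.149]
ee_rot: [[-0.0, -1.0, 0.0], [-1.0, 0.0, 0.0], [-0.0, -0.0, -1.0]]
wrist_force: [0.8, -0.4, -1.6]
gripper_width: 0.518
gripper_force: 30.0
```

servo_tool(targets=[[-0.1,0.9,0,0,42],[-0.3,1.8,0,0,42],[-0.4,2.5,0,0,42],[-0.45,2.9,0,0,42],[-0.45,2.9,0,0,42]])

```text
time_s: 13.97
tcp_pos: [0.4988, 0.2388, 0.1488]
ee_rot: [[0.003, -1.0, 0.001], [-1.0, -0.003, 0.001], [-0.001, -0.001, -1.0]]
wrist_force: [0.8, -1.1, -0.1]
gripper_width: 0.514
gripper_force: 30.0
```

servo_tool(targets=[[0,0,0,0,42],[0,0,0,0,42],[0,0,0,0,42],[0,0,0,0,42],[0,0,0,0,42]])

```text
time_s: 14.38
tcp_pos: [0.4991, 0.2359, 0.1487]
ee_rot: [[-0.001, -1.0, -0.0], [-1.0, 0.001, -0.0], [0.0, 0.0, -1.0]]
wrist_force: [-0.6, 0.4, -1.3]
gripper_width: 0.522
gripper_force: 30.0
```

```bash
python3 - <<'E'
from h import *
c=cap("wrist"); d=cap("side"); cv2.imwrite("pics/ws6.png",np.vstack([c["pixels"][60:330],d["pixels"][60:390]])[:,:,::-1]); print(r.sense()["tcp_pos"])
E
```

```text
[0.49909695 0.23619836 0.14868797]
```

View pics/ws6.png

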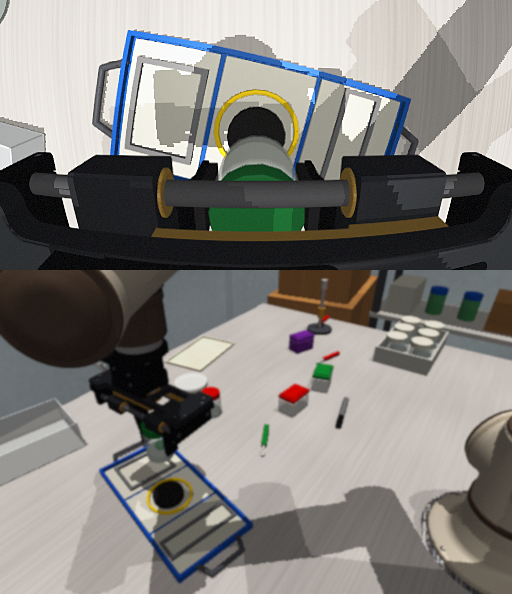

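Wrist and side views show the jar held upright above the cushion, which is still centred in the ring. Lowering gently.

servo_tool(targets=[[0,0.04,-0.6,0,42],[0,0.04,-1.3,0,42],[0,0.04,-2,0,42],[0,0.04,-2.5,0,42],[0,0.04,-2.75,0,42]])

```text
time_s: 14.9
tcp_pos: [0.498, 0.2369, 0.0641]
ee_rot: [[-0.001, -1.0, -0.003], [-1.0, 0.001, -0.002], [0.002, 0.003, -1.0]]
wrist_force: [-0.0, -0.0, -0.9]
gripper_width: 0.517
gripper_force: 30.0
```

servo_tool(targets=[[0,0,-0.05,0,42],[0,0,-0.1,0,42],[0,0,-0.15,0,42],[0,0,-0.2,0,42],[0,0,-0.24,0,42]])

```text
time_s: 15.32
tcp_pos: [0.4994, 0.2383, 0.0597]
ee_rot: [[0.0, -1.0, 0.001], [-1.0, -0.0, 0.001], [-0.001, -0.001, -1.0]]
wrist_force: [0.3, 0.2, -0.4]
gripper_width: 0.52
gripper_force: 30.0
```

servo_tool(targets=[[0,0,-0.02,0,42],[0,0,-0.04,0,42],[0,0,-0.06,0,42],[0,0,-0.07,0,42],[0,0,-0.07,0,42]])

```text
time_s: 15.73
tcp_pos: [0.499, 0.238, 0.0571]
ee_rot: [[0.0, -1.0, 0.0], [-1.0, -0.0, 0.0], [-0.0, -0.0, -1.0]]
wrist_force: [-0.8, -0.4, 1.5]
gripper_width: 0.521
gripper_force: 30.0
```

Contact (force −1 → +1.5 N). Release and retreat.

servo_tool(targets=[[0,0,0,0,50],[0,0,0,0,56],[0,0,0,0,62],[0,0,0,0,62],[0,0,0,0,62]])

```text
time_s: 16.15
tcp_pos: [0.499, 0.238, 0.0569]
ee_rot: [[-0.0, -1.0, 0.0], [-1.0, 0.0, 0.0], [-0.0, -0.0, -1.0]]
wrist_force: [0.6, -0.8, 0.5]
gripper_width: 0.697
gripper_force: 0.0
```

servo_tool(targets=[[0,0,0.3,0,62],[0,0,0.9,0,62],[0,0,1.6,0,62],[0,0,2.4,0,62],[0,0,3.4,0,62]])

```text
time_s: 16.57
tcp_pos: [0.4982, 0.2373, 0.1594]
ee_rot: [[-0.0, -1.0, -0.002], [-1.0, 0.0, -0.002], [0.002, 0.002, -1.0]]
wrist_force: [0.1, 0.2, 0.1]
gripper_width: 0.714
gripper_force: 0.0
```

servo_tool(targets=[[0,0.3,1,0,87],[0,0.8,2,0,87],[0,1.5,2.5,0,87],[0,2.2,2.5,0,87],[0,2.2,2.5,0,87]])

```text
time_s: 16.98
tcp_pos: [0.4996, 0.3071, 0.2361]
ee_rot: [[0.002, -1.0, 0.004], [-1.0, -0.002, 0.004], [-0.004, -0.004, -1.0]]
wrist_force: [0.3, -0.8, 0.2]
gripper_width: 0.968
gripper_force: 0.0
```

```bash
python3 - <<'E'
from h import *
c=cap("wrist","w7");d=cap("side"); print(r.sense()["tcp_pos"])
G=near(c,"green",(262,125),60); D=near(d,"green",(160,240),20); print(G[:2],onz(c,G[0],.085).round(4),D[:2],tri((c,G[0]),(d,D[0])))
E
```

```text
[0.49852876 0.30415628 0.23406647]
(array([257.6, 120.1]), 1501) [0.4985 0.2385 0.085 ] (array([163.2, 259.3]), 394) (array([0.49896796, 0.23914256, 0.08096813]), np.float64(0.0008546830855892761))
```

View pics/w7.png

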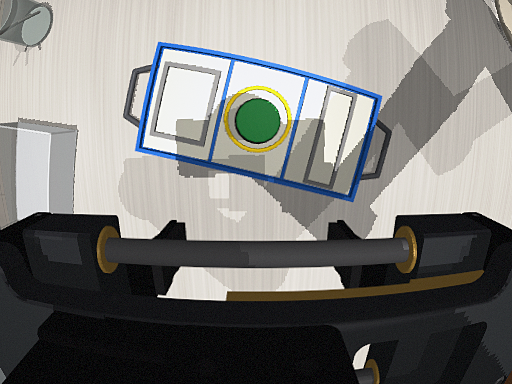

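The jar (257,120) stands upright in the middle. Next the box, with a turn of +0.286 rad.

servo_tool(targets=[[0,-1.2,0,0.05,87],[0,-2.4,0,0.1,87],[0,-3.6,0,0.15,87],[0,-4.8,0,0.2,87],[0,-6,0,0.286,87]])

```text
time_s: 17.5
tcp_pos: [0.4979, 0.1213, 0.2336]
ee_rot: [[0.285, -0.959, -0.001], [-0.959, -0.285, -0.001], [0.0, 0.001, -1.0]]
wrist_force: [0.5, 0.4, -0.4]
gripper_width: 1.001
gripper_force: 0.0
```

servo_tool(targets=[[-0.1,-1.2,0,0,87],[-0.2,-2.4,0,0,87],[-0.3,-3.6,0,0,87],[-0.4,-4.8,0,0,87],[-0.5,-6,0,0,87]])

```text
time_s: 17.92
tcp_pos: [0.4824, -0.0585, 0.2338]
ee_rot: [[0.282, -0.96, -0.001], [-0.96, -0.282, -0.0], [-0.0, 0.001, -1.0]]
wrist_force: [0.7, 0.9, 1.2]
gripper_width: 0.996
gripper_force: 0.0
```

servo_tool(targets=[[-0.2,-1.2,0,0,87],[-0.4,-2.4,0,0,87],[-0.6,-3.6,0,0,87],[-0.8,-4.8,0,0,87],[-1.1,-6,0,0,87]])

```text
time_s: 18.33
tcp_pos: [0.4494, -0.2382, 0.2337]
ee_rot: [[0.282, -0.96, -0.001], [-0.96, -0.282, -0.0], [-0.0, 0.001, -1.0]]
wrist_force: [1.3, -0.5, -0.5]
gripper_width: 1.003
gripper_force: 0.0
```

servo_tool(targets=[[-0.1,-0.8,0,0,87],[-0.15,-1.45,0,0,87],[-0.15,-1.45,0,0,87],[-0.15,-1.45,0,0,87],[-0.15,-1.45,0,0,87]])

```text
time_s: 18.75
tcp_pos: [0.4457, -0.2794, 0.2336]
ee_rot: [[0.281, -0.96, -0.001], [-0.96, -0.281, 0.001], [-0.001, 0.001, -1.0]]
wrist_force: [1.0, 0.3, 0.6]
gripper_width: 1.001
gripper_force: 0.0
```

```bash
python3 - <<'E'
from h import *
c=cap("wrist","w8"); print(r.sense()["tcp_pos"],r.sense()["ee_rot"].round(3).tolist())
for b in blobs(c,"green",200):
    ys,xs=np.nonzero(b[2]); P=np.array([onz(c,q,.053)[:2] for q in zip(xs,ys)],np.float32)*1000
    print(b[:2],cv2.minAreaRect(P))
E
```

```text
[ 0.44599028 -0.27906912  0.23374   ] [[0.282, -0.959, -0.001], [-0.959, -0.282, 0.0], [-0.0, 0.0, -1.0]]
(array([256.5, 181.3]), 2385) ((444.4704284667969, -280.158935546875), (44.32184982299805, 68.13996887207031), 15.618741989135742)
```

servo_tool(targets=[[-0.03,-0.03,-1.2,0,87],[-0.03,-0.03,-2.4,0,87],[-0.03,-0.03,-3.6,0,87],[-0.03,-0.03,-4.6,0,87],[-0.03,-0.03,-5.2,0,87]])

```text
time_s: 19.22
tcp_pos: [0.4438, -0.2787, 0.0748]
ee_rot: [[0.283, -0.959, -0.005], [-0.959, -0.283, 0.002], [-0.003, 0.004, -1.0]]
wrist_force: [0.5, -0.6, 0.4]
gripper_width: 1.002
gripper_force: 0.0
```

servo_tool(targets=[[0,0,-0.5,0,87],[0,0,-1,0,87],[0,0,-1.45,0,87],[0,0,-1.45,0,60],[0,0,-1.45,0,42]])

```text
time_s: 19.63
tcp_pos: [0.4455, -0.2796, 0.0342]
ee_rot: [[0.284, -0.959, -0.001], [-0.959, -0.284, 0.0], [-0.001, 0.001, -1.0]]
wrist_force: [0.1, -0.8, 0.2]
gripper_width: 0.918
gripper_force: 0.0
```

servo_tool(targets=[[0,0,0,0,42],[0,0,0,0,42],[0,0,0,0,42],[0,0,0,0,42],[0,0,0,0,42]])

```text
time_s: 20.05
tcp_pos: [0.4458, -0.2806, 0.0349]
ee_rot: [[0.282, -0.959, 0.001], [-0.959, -0.282, -0.0], [0.001, -0.001, -1.0]]
wrist_force: [0.2, 0.1, -0.2]
gripper_width: 0.558
gripper_force: 0.0
```

servo_tool(targets=[[0,0,0,0,42],[0,0,0,0,42],[0,0,0,0,42],[0,0,0,0,42],[0,0,0,0,42]])

```text
time_s: 20.47
tcp_pos: [0.4457, -0.2806, 0.0347]
ee_rot: [[0.282, -0.959, 0.0], [-0.959, -0.282, -0.0], [0.0, -0.0, -1.0]]
wrist_force: [-1.7, 0.5, 4.9]
gripper_width: 0.514
gripper_force: 29.4
```

servo_tool(targets=[[0,0,0.5,0,42],[0,0,1.3,0,42],[0,0,2.3,0,42],[0.1,0,3.3,0,42],[0.2,0.5,4,0,42]])

```text
time_s: 20.88
tcp_pos: [0.4524, -0.2669, 0.1564]
ee_rot: [[0.28, -0.96, 0.003], [-0.96, -0.28, -0.001], [0.002, -0.002, -1.0]]
wrist_force: [0.4, -0.9, -1.4]
gripper_width: 0.515
gripper_force: 29.4
```

servo_tool(targets=[[0.3,1,0,0,42],[0.6,2,0,0,42],[0.9,3,0,0,42],[1.2,4,0,-0.1,42],[1.5,5,0,-0.2,42]])

```text
time_s: 21.3
tcp_pos: [0.4964, -0.114, 0.1539]
ee_rot: [[0.081, -0.997, -0.001], [-0.997, -0.081, 0.0], [-0.0, 0.001, -1.0]]
wrist_force: [1.1, -0.8, 0.0]
gripper_width: 0.515
gripper_force: 29.4
```

servo_tool(targets=[[0.3,1,0,-0.1,42],[0.6,2,0,-0.2,42],[0.9,3,0,-0.3,42],[1.2,4,0,-0.32,42],[1.5,5,0,-0.32,42]])

```text
time_s: 21.72
tcp_pos: [0.5414, 0.0361, 0.1537]
ee_rot: [[-0.233, -0.973, -0.001], [-0.973, 0.233, 0.0], [0.0, 0.001, -1.0]]
wrist_force: [1.0, 0.3, -0.7]
gripper_width: 0.517
gripper_force: 29.4
```

servo_tool(targets=[[0.3,1,0,0,42],[0.6,2,0,0,42],[0.9,3,0,0,42],[1.2,4,0,0,42],[1.5,5,0,0,42]])

```text
time_s: 22.13
tcp_pos: [0.5864, 0.186, 0.1534]
ee_rot: [[-0.232, -0.973, -0.001], [-0.973, 0.232, -0.0], [0.001, 0.001, -1.0]]
wrist_force: [1.3, -0.7, -0.6]
gripper_width: 0.518
gripper_force: 29.4
```

servo_tool(targets=[[0.1,0.6,0,0,42],[0.15,1,0,0,42],[0.15,1,0,0,42],[0.15,1,0,0,42],[0.15,1,0,0,42]])

```text
time_s: 22.55
tcp_pos: [0.5905, 0.2132, 0.1541]
ee_rot: [[-0.233, -0.973, -0.001], [-0.973, 0.233, -0.001], [0.001, 0.001, -1.0]]
wrist_force: [0.3, -0.6, -0.5]
gripper_width: 0.515
gripper_force: 29.4
```

```bash
python3 - <<'E'
from h import *
c=cap("wrist");d=cap("scene"); cv2.imwrite("pics/ws9.png",np.vstack([c["pixels"][30:330],d["pixels"][0:290]])[:,:,::-1]); s=r.sense();print(s["tcp_pos"],s["ee_rot"].round(3).tolist())
E
```

```text
[0.5908024  0.21310997 0.15452102] [[-0.233, -0.972, -0.0], [-0.972, 0.233, -0.0], [0.0, 0.0, -1.0]]
```

View pics/ws9.png

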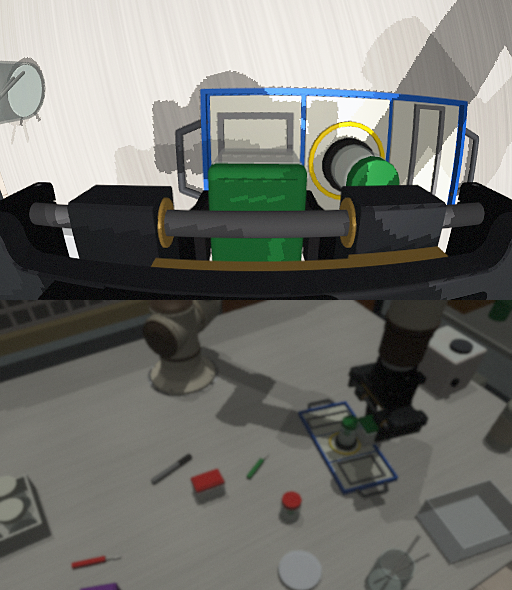

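The box is aligned over its frame (255,160) and the jar is clear. Lowering.

servo_tool(targets=[[0.03,0.04,-0.8,0,42],[0.03,0.04,-1.7,0,42],[0.03,0.04,-2.5,0,42],[0.03,0.04,-3.1,0,42],[0.03,0.04,-3.4,0,42]])

```text
time_s: 23.07
tcp_pos: [0.5905, 0.2138, 0.0499]
ee_rot: [[-0.234, -0.972, -0.004], [-0.972, 0.234, -0.002], [0.003, 0.003, -1.0]]
wrist_force: [-0.4, -0.8, -1.8]
gripper_width: 0.52
gripper_force: 29.4
```

servo_tool(targets=[[0,0,-0.08,0,42],[0,0,-0.15,0,42],[0,0,-0.21,0,42],[0,0,-0.27,0,42],[0,0,-0.32,0,42]])

```text
time_s: 23.48
tcp_pos: [0.5926, 0.2161, 0.0438]
ee_rot: [[-0.232, -0.973, 0.002], [-0.973, 0.232, 0.001], [-0.002, -0.002, -1.0]]
wrist_force: [0.3, 0.3, 0.8]
gripper_width: 0.52
gripper_force: 29.4
```

servo_tool(targets=[[0,0,0,0,42],[0,0,0,0,46],[0,0,0,0,54],[0,0,0,0,60],[0,0,0,0,60]])

```text
time_s: 23.9
tcp_pos: [0.5922, 0.2159, 0.0431]
ee_rot: [[-0.232, -0.973, 0.001], [-0.973, 0.232, 0.0], [-0.0, -0.001, -1.0]]
wrist_force: [-0.5, -0.7, 1.1]
gripper_width: 0.655
gripper_force: 0.0
```

servo_tool(targets=[[0,0,0,0,60],[0,0,0.4,0,60],[0,0,1.2,0,60],[0,0,2.2,0,60],[0,0,3.2,0,60]])

```text
time_s: 24.32
tcp_pos: [0.5918, 0.2155, 0.1403]
ee_rot: [[-0.232, -0.973, -0.001], [-0.973, 0.232, -0.001], [0.001, 0.0, -1.0]]
wrist_force: [0.7, -0.3, 0.5]
gripper_width: 0.69
gripper_force: 0.0
```

```bash
python3 - <<'E'
from h import *
c=cap("wrist");s=cap("scene");d=cap("side"); st=r.sense();print(st["tcp_pos"])
for k in (c,s,d): print(k["n"],[b[:2] for b in blobs(k,"green",15)])
A=near(s,"green",(256,169)); B=near(d,"green",(265,224)); print(tri((s,A[0]),(d,B[0])))
for b in blobs(c,"green",300):
    ys,xs=np.nonzero(b[2]); P=np.array([onz(c,q,.061)[:2] for q in zip(xs,ys)],np.float32)*1000; print(cv2.minAreaRect(P))
E
```

```text
[0.5937079  0.21671317 0.1430853 ]
wrist [(array([255.9, 202.7]), 4212), (array([377.7, 205.3]), 1337)]
scene [(array([349.8, 121.6]), 118), (array([367.1, 157.3]), 200)]
side [(array([435.5,  94.1]), 179), (array([469.3, 100.5]), 185), (array([264.9, 224.5]), 74), (array([138.6, 241.7]), 621), (array([162.9, 258.8]), 422)]
(array([0.44858529, 0.15821879, 0.11767423]), np.float64(0.08710049324824044))
((590.751708984375, 211.95420837402344), (60.999393463134766, 44.72148132324219), 76.23439025878906)
((491.6863708496094, 237.82371520996094), (50.51423645019531, 34.33198165893555), 8.08347225189209)
```

Box released. Now to the spatula, turning to about +0.4 rad.

servo_tool(targets=[[0,0,1,0.1,87],[-0.3,-0.4,2,0.2,87],[-0.8,-1.2,3,0.3,87],[-1.5,-2.2,3.2,0.4,87],[-2.2,-3.2,3.2,0.5,87]])

```text
time_s: 24.88
tcp_pos: [0.5262, 0.1194, 0.2369]
ee_rot: [[0.269, -0.963, 0.004], [-0.963, -0.269, 0.002], [-0.001, -0.004, -1.0]]
wrist_force: [-0.1, -0.3, 0.2]
gripper_width: 0.959
gripper_force: 0.0
```

servo_tool(targets=[[-0.7,-1.1,0,0.1,87],[-1.4,-2.2,0,0.13,87],[-2,-3.3,0,0.13,87],[-2.3,-4.3,0,0.13,87],[-2.3,-4.3,0,0.13,87]])

```text
time_s: 25.3
tcp_pos: [0.4536, -0.0129, 0.2344]
ee_rot: [[0.382, -0.924, -0.003], [-0.924, -0.382, -0.0], [-0.001, 0.003, -1.0]]
wrist_force: [-0.5, 0.5, 0.8]
gripper_width: 1.0
gripper_force: 0.0
```

servo_tool(targets=[[0,0,0,0,87],[0,0,0,0,87],[0,0,0,0,87],[0,0,0,0,87],[0,0,0,0,87]])

```text
time_s: 25.72
tcp_pos: [0.4573, -0.0085, 0.2345]
ee_rot: [[0.387, -0.922, -0.001], [-0.922, -0.387, -0.0], [-0.0, 0.001, -1.0]]
wrist_force: [-0.2, 0.6, -0.3]
gripper_width: 1.003
gripper_force: 0.0
```

```bash
python3 - <<'E'
from h import *
c=cap("wrist","w10");s=cap("scene");d=cap("side"); st=r.sense();print(st["tcp_pos"],st["ee_rot"].round(3).tolist())
for k in (c,s,d): print(k["n"],[b[:2] for b in blobs(k,"green",15)])
W=near(c,"green",(256,170),60)
ys,xs=np.nonzero(W[2])
for z in (.006,.012):
    P=np.array([onz(c,q,z)[:2] for q in zip(xs,ys)],np.float32)*1000; print(cv2.minAreaRect(P))
A=near(d,"green",(265,224.5)); print(tri((c,W[0]),(d,A[0])))
E
```

```text
[ 0.45713347 -0.00880264  0.23453957] [[0.386, -0.922, -0.0], [-0.922, -0.386, -0.0], [-0.0, 0.0, -1.0]]
wrist [(array([260.4, 175.3]), 467)]
scene [(array([351. , 121.3]), 127), (array([366.6, 156.3]), 332)]
side [(array([435.9,  94. ]), 180), (array([468.9, 100.1]), 197), (array([264.8, 224.8]), 73), (array([138.7, 241.9]), 622), (array([162.8, 258.8]), 430)]
((451.2134094238281, -9.703857421875), (11.254358291625977, 69.89875030517578), 28.45395278930664)
((451.7120666503906, -10.673809051513672), (11.073603630065918, 68.77623748779297), 28.453914642333984)
(array([ 0.4526791 , -0.01007834,  0.00783209]), np.float64(0.0011759230472439676))
```

View pics/w10.png

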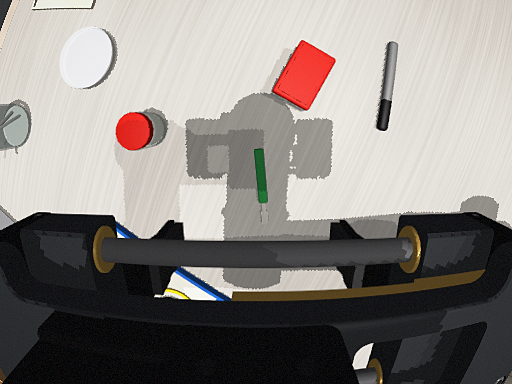

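The spatula handle (260,175) has its blade toward +y at yaw 28.5°. Grasping its balance point.

servo_tool(targets=[[-0.27,0.09,-1.2,0.1,87],[-0.27,0.09,-2.4,0.1,70],[-0.27,0.09,-3.6,0.1,50],[-0.27,0.09,-4.8,0.1,40],[-0.27,0.09,-5.8,0.1,40]])

```text
time_s: 26.28
tcp_pos: [0.4483, -0.0065, 0.0589]
ee_rot: [[0.476, -0.879, -0.001], [-0.879, -0.476, -0.0], [-0.0, 0.001, -1.0]]
wrist_force: [0.6, 0.3, -0.1]
gripper_width: 0.776
gripper_force: 0.0
```

servo_tool(targets=[[0,0,-0.5,0,40],[0,0,-0.9,0,40],[0,0,-1.23,0,40],[0,0,-1.23,0,40],[0,0,-1.23,0,40]])

```text
time_s: 26.7
tcp_pos: [0.4489, -0.0065, 0.0235]
ee_rot: [[0.476, -0.879, -0.001], [-0.879, -0.476, -0.001], [-0.0, 0.001, -1.0]]
wrist_force: [-0.2, -0.5, 0.2]
gripper_width: 0.482
gripper_force: 0.0
```

servo_tool(targets=[[0,0,0,0,8],[0,0,0,0,8],[0,0,0,0,8],[0,0,0,0,8],[0,0,0,0,8]])

```text
time_s: 27.12
tcp_pos: [0.4491, -0.0065, 0.0243]
ee_rot: [[0.476, -0.879, 0.001], [-0.879, -0.476, 0.0], [0.0, -0.001, -1.0]]
wrist_force: [0.7, 1.0, -0.2]
gripper_width: 0.167
gripper_force: 0.0
```

servo_tool(targets=[[0,0,0,0,8],[0,0,0,0,8],[0,0,0,0,8],[0,0,0,0,8],[0,0,0,0,8]])

```text
time_s: 27.53
tcp_pos: [0.4491, -0.0065, 0.0242]
ee_rot: [[0.476, -0.879, 0.001], [-0.879, -0.476, 0.0], [0.0, -0.0, -1.0]]
wrist_force: [-0.5, 0.6, 5.0]
gripper_width: 0.132
gripper_force: 30.0
```

Gripped. One hazard: at full-depth placing, the gripper body (z ≈ 0.085) would touch the jar's cap (top 0.087). I'll therefore release the spatula about 5 mm up, inside its frame.

servo_tool(targets=[[0,0,0.5,0,8],[0,0,1.5,0,8],[0,0,2.5,0,8],[-0.1,0.5,3.3,-0.1,8],[-0.2,1.2,3.5,-0.2,8]])

```text
time_s: 27.95
tcp_pos: [0.4447, 0.0296, 0.1322]
ee_rot: [[0.285, -0.958, 0.006], [-0.958, -0.285, 0.002], [-0.0, -0.007, -1.0]]
wrist_force: [0.6, 0.3, -0.6]
gripper_width: 0.132
gripper_force: 30.0
```

servo_tool(targets=[[-0.2,1,0,-0.1,8],[-0.4,2,0,-0.2,8],[-0.6,3,0,-0.3,8],[-0.8,4,0,-0.4,8],[-1,5,0,-0.5,8]])

```text
time_s: 28.37
tcp_pos: [0.412, 0.1805, 0.1285]
ee_rot: [[-0.208, -0.978, -0.001], [-0.978, 0.208, -0.0], [0.0, 0.001, -1.0]]
wrist_force: [1.6, 0.3, -0.5]
gripper_width: 0.129
gripper_force: 30.0
```

servo_tool(targets=[[-0.15,1,0,-0.03,8],[-0.29,2,0,-0.03,8],[-0.29,2.32,0,-0.03,8],[-0.29,2.32,0,-0.03,8],[-0.29,2.32,0,-0.03,8]])

```text
time_s: 28.78
tcp_pos: [0.4036, 0.2487, 0.1282]
ee_rot: [[-0.231, -0.973, -0.001], [-0.973, 0.231, -0.001], [0.002, 0.001, -1.0]]
wrist_force: [0.8, -1.5, -0.3]
gripper_width: 0.133
gripper_force: 30.0
```

servo_tool(targets=[[0,0,0,0,8],[0,0,0,0,8],[0,0,0,0,8],[0,0,0,0,8],[0,0,0,0,8]])

```text
time_s: 29.2
tcp_pos: [0.4043, 0.2485, 0.1289]
ee_rot: [[-0.233, -0.973, 0.0], [-0.973, 0.233, 0.0], [-0.0, -0.0, -1.0]]
wrist_force: [1.7, 0.5, -0.3]
gripper_width: 0.13
gripper_force: 30.0
```

```bash
python3 - <<'E'
from h import *
c=cap("wrist");d=cap("side"); cv2.imwrite("pics/ws11.png",np.vstack([c["pixels"][30:300],d["pixels"][60:384]])[:,:,::-1]); s=r.sense();print(s["tcp_pos"],s["ee_rot"].round(3).tolist(),s["gripper_width"])
E
```

```text
[0.40427138 0.24872794 0.1289068 ] [[-0.232, -0.973, 0.0], [-0.973, 0.232, 0.0], [-0.0, -0.0, -1.0]] 0.12677911713793347
```

View pics/ws11.png

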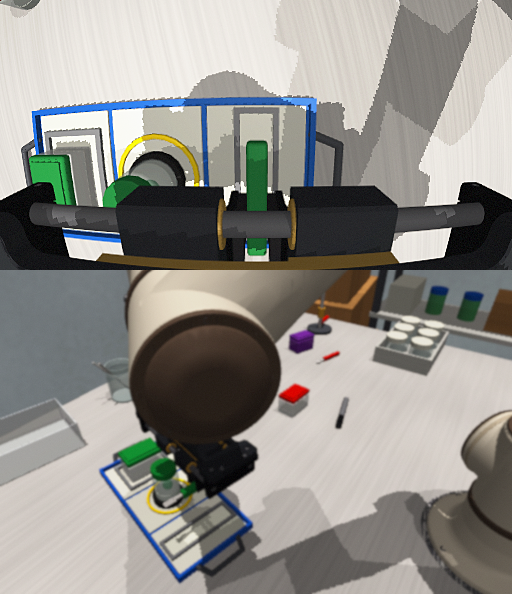

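The spatula (257,190) is lined up over its slot (257,150). The box and jar sit well. Lowering in steps.

servo_tool(targets=[[0,0,-0.7,0,8],[0,0,-1.5,0,8],[0,0,-2.1,0,8],[0,0,-2.5,0,8],[0,0,-2.7,0,8]])

```text
time_s: 29.72
tcp_pos: [0.4035, 0.2482, 0.0462]
ee_rot: [[-0.232, -0.973, -0.002], [-0.973, 0.232, -0.002], [0.003, 0.001, -1.0]]
wrist_force: [0.4, -0.4, -1.1]
gripper_width: 0.131
gripper_force: 30.0
```

servo_tool(targets=[[0,0,-0.1,0,8],[0,0,-0.2,0,8],[0,0,-0.3,0,8],[0,0,-0.35,0,8],[0,0,-0.35,0,8]])

```text
time_s: 30.13
tcp_pos: [0.4043, 0.2492, 0.0376]
ee_rot: [[-0.232, -0.973, 0.0], [-0.973, 0.232, 0.0], [-0.001, -0.0, -1.0]]
wrist_force: [0.2, 0.6, 0.3]
gripper_width: 0.133
gripper_force: 30.0
```

servo_tool(targets=[[0,0,0,0,8],[0,0,0,0,8],[0,0,0,0,8],[0,0,0,0,8],[0,0,0,0,8]])

```text
time_s: 30.55
tcp_pos: [0.4042, 0.2491, 0.0375]
ee_rot: [[-0.232, -0.973, 0.0], [-0.973, 0.232, 0.0], [-0.0, -0.0, -1.0]]
wrist_force: [0.2, -0.4, 0.0]
gripper_width: 0.128
gripper_force: 30.0
```

servo_tool(targets=[[0,0,-0.04,0,8],[0,0,-0.04,0,14],[0,0,-0.04,0,20],[0,0,-0.04,0,26],[0,0,-0.04,0,26]])

```text
time_s: 30.97
tcp_pos: [0.4042, 0.2491, 0.0361]
ee_rot: [[-0.232, -0.973, 0.0], [-0.973, 0.232, 0.0], [-0.0, -0.0, -1.0]]
wrist_force: [-0.1, -0.2, -0.4]
gripper_width: 0.27
gripper_force: 0.0
```

servo_tool(targets=[[0,0,0,0,26],[0,0,0.4,0,26],[0,0,1.2,0,26],[0,0,2.4,0,26],[0,0,3.6,0,26]])

```text
time_s: 31.38
tcp_pos: [0.4036, 0.2483, 0.1447]
ee_rot: [[-0.232, -0.973, -0.002], [-0.973, 0.232, -0.002], [0.003, 0.001, -1.0]]
wrist_force: [0.9, 0.9, -1.1]
gripper_width: 0.292
gripper_force: 0.0
```

servo_tool(targets=[[0,0.3,1,0,87],[0.4,0.8,2,0,87],[0.9,1.5,3,0,87],[1.4,2,3,0,87],[1.4,2,3,0,87]])

```text
time_s: 31.8
tcp_pos: [0.4489, 0.3122, 0.2362]
ee_rot: [[-0.231, -0.973, 0.005], [-0.973, 0.231, 0.005], [-0.006, -0.004, -1.0]]
wrist_force: [-0.1, 0.8, -0.8]
gripper_width: 0.589
gripper_force: 0.0
```

servo_tool(targets=[[0,0,0,0,87],[0,0,0,0,87],[0,0,0,0,87],[0,0,0,0,87],[0,0,0,0,87]])

```text
time_s: 32.22
tcp_pos: [0.4458, 0.3085, 0.2339]
ee_rot: [[-0.232, -0.973, -0.001], [-0.973, 0.232, -0.001], [0.001, 0.0, -1.0]]
wrist_force: [0.8, 0.7, 0.2]
gripper_width: 0.955
gripper_force: 0.0
```

```bash
python3 - <<'E'
from h import *
c=cap("wrist","w12"); s=r.sense();print(s["tcp_pos"],s["wrist_force"])
for b in blobs(c,"green",60): print(b[:2])
E
```

```text
[0.44587708 0.30860781 0.23402578] [ 0.50773568  0.02007471 -1.01194664]
(array([278.3, 118.1]), 535)
(array([117.1, 138. ]), 2070)
(array([189.4, 134.5]), 1414)
```

View pics/w12.png

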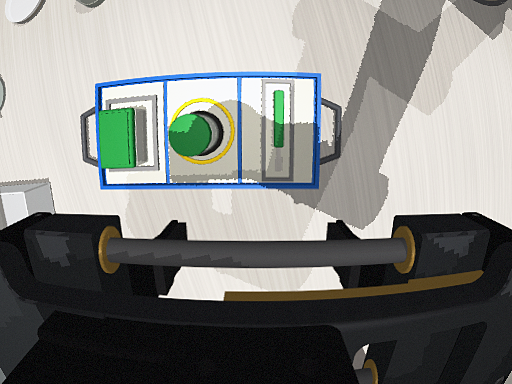

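The spatula (278,118) lies in its slot, the jar (189,135) is upright, and the box lid (117,138) is shifted left as expected from parallax. One numeric check, then I hand in.

```bash
python3 - <<'E'
from h import *
c=cap("wrist");d=cap("side")
R=np.array([[.973,.232],[-.232,.973]]);ring=np.array([.499,.2367])
ok=True
for nm,p,q,z,u in (("box",(117,138),(138.6,242),.06,.095),("jar",(189,134),(163,259),.085,0),("spat",(278,118),None,.018,-.095)):
    b=near(c,"green",p,60); ys,xs=np.nonzero(b[2]); P=np.array([onz(c,t,z)[:2] for t in zip(xs,ys)],np.float32)
    m=np.array(cv2.minAreaRect(P*1000)[0])/1000; l=R.T@(m-ring)-[u,0]
    h=tri((c,b[0]),(d,near(d,"green",q)[0]))[0] if q else None
    print(nm,(l*1000).round(1),cv2.minAreaRect(P*1000)[1:],h); ok&=abs(l[0])<.007
print(ok)
if ok: print(r.finish_job())
E
```

```text
box [-2.6  2.6] ((69.04048156738281, 47.32652282714844), 76.05301666259766) [0.60162112 0.22173582 0.04591879]
jar [-2.2  1.6] ((41.49213409423828, 43.44364547729492), 74.83606719970703) [0.49881023 0.23912766 0.08128988]
spat [ -0.6 -15.2] ((68.40211486816406, 10.920884132385254), 76.94828033447266) None
True
the job is handed in; nothing more can be done
None
```

The green set is packed and handed in: cushion in the ring, jar upright on it, box and spatula in their frames, gripper clear and the red items not touched; I let the spatula drop about 5 mm into its frame because going lower would have brought the gripper body onto the jar's cap.

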